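Set a brooch in its tray and show it to the stall's camera

TASK

Set the rectangular brooch with the blue stone flat and fully down in the yellow-floored pocket of the wooden tray while the tray stands on the table, and let go of it. Then pick up the tray with the brooch in it and hold it in the air for the photograph: the middle of the tray 140 mm straight above the white dot, one short end pointing at the camera, tipped 25 degrees so that its top leans towards the camera. Finish while still holding it there, still, with the brooch in its pocket; do not touch the camera, and leave the other brooches, the jar and the tin where they are.

Things in the scene. Friction and masses are not known exactly. Their poses are not given: they have to be found in the camera images.
- brooch_center (a point): Centre, half-way up, of the brooch to be shown: a brass base plate 46 x 30 x 8 mm (long side along x) and on it, centred, a blue block-shaped stone 34 x 20 mm and 16 mm tall; 24 mm tall in all, about 50 g, loose on the table. z points up out of the stone. Grip it by the stone, across its 20 mm width (along y): the top of the base plate lies 4 mm below this point. A half turn makes no difference.
- tray_center (a point): Centre, half-way up, of the loose dark wooden tray: a block 100 (x) x 60 (y) x 24 mm tall, 140 g, z up; grip it by its long sides. In the middle of its top is a yellow-floored pocket 48.4 (x) x 32.4 (y) mm, 7 mm deep (floor 5 mm above this point; 2 mm chamfer). A seated brooch has its centre 17 mm above this point, its long side along the tray's. A half turn makes no difference.
- show_point (a point): The point in the air where the tray's centre is to be held, 140 mm above the white dot. Its axes are those that the held tray should have: z is tipped 25 degrees from vertical towards the camera; x runs along the tray's length and points towards the camera and 25 degrees downwards; y is level.
- camera: Fixed photo place: a red card 150 x 110 mm with a white dot 32 mm wide, and a small grey camera with a black lens on a black mini tripod. Origin: centre of the dot, on the table; z up; x points from the dot to the camera. The camera body's middle is 215 mm from the dot along x and 185 mm high, 105 mm wide and 62 mm tall, its top about 220 mm above the table; the lens reaches to 175 mm from the dot; the tripod's feet are 55 mm about its post.
- round_brooch: Another brooch, not to be moved: round brass base 42 mm wide, red round stone, 22 mm tall. Origin at the middle of its underside.
- square_brooch: Another brooch, not to be moved: square copper base 38 x 38 mm, green round stone, 22 mm tall. Origin at the middle of its underside.
- jar: Closed amber glass jar, 52 mm wide, 75 mm tall, orange cap, not to be moved. Origin at the middle of its underside.
- tin: Round blue tin with a white lid, 87 mm wide, 54 mm tall, not to be moved. Origin at the middle of its underside.

How it is judged:
On the way:
1. the brooch sits flat and fully down in the pocket of the tray, which stands on the table, and the brooch has been let go (x of brooch_center in the frame of tray_center between -0.004 and 0.004 m and y of brooch_center in the frame of tray_center between -0.004 and 0.004 m and z of brooch_center in the frame of tray_center between 0.0145 and 0.0195 m and angle between the z axis of brooch_center and the z axis of tray_center, either way round below 0.1 rad and angle between the x axis of brooch_center and the x axis of tray_center, either way round below 0.12 rad and height (world z) of tray_center below 0.015 m and angle between tray_center's own z axis and vertical below 0.06 rad and contact force between brooch and the fingers below 0.05 N), for 0.2 s.
At the end, for the whole second after the job is handed in: The fingers hold the tray still, its centre within 25 mm of the point 140 mm above the dot, its up and long axes within 0.2 rad of the asked attitude; the brooch is in the pocket within 4 mm of its middle, 2.5 mm of fully down, flat within 0.1 and square within 0.12 rad (x of brooch_center in the frame of tray_center between -0.004 and 0.004 m and y of brooch_center in the frame of tray_center between -0.004 and 0.004 m and z of brooch_center in the frame of tray_center between 0.0145 and 0.0195 m and angle between the z axis of brooch_center and the z axis of tray_center, either way round below 0.1 rad and angle between the x axis of brooch_center and the x axis of tray_center, either way round below 0.12 rad and distance between tray_center and show_point below 0.025 m and angle between the z axis of tray_center and the z axis of show_point, either way round below 0.2 rad and angle between the x axis of tray_center and the x axis of show_point, either way round below 0.2 rad and contact force between tray and the fingers above 1 N and linear speed of tray below 0.02 m/s and angular speed of tray below 0.15 rad/s); the arm keeps its last pose, push and grip.
It fails at once if another brooch, the jar or the tin is moved more than 20 mm (distance of any of round_brooch, square_brooch, jar, tin from where it was at the start of the episode above 0.02 m).
It fails at once if the camera or its tripod is touched (more than 1 N) (contact force between camera and anything else above 1 N).
It also fails if it takes over 58 s, if anything falls off the work surface, if the arm or the gripper's body presses on something with over 40 N, if the wrist force passes 120 N, or if a joint passes its speed limit or range.

ROBOT

A 6-joint arm with a two-finger parallel gripper is mounted at the origin on the work surface. World frame = base frame: x ahead of the robot, y to its left, z up, the work surface at z = 0. Lengths are in m, angles in rad, forces in N, time in s.
With the tool pointing down it reaches from about 0.375 to 0.975 m from the base axis. Payload 3.8 kg.
Tool frame: the origin (TCP) lies midway between the tips of the shut fingers; the grasp point (between the pads) lies 19 mm behind it; z points along the fingers, y is the line along which they close (so a half turn about z gives the same grasp; the last joint's range is limited). The gripper opens to 85 mm and grips with 20 to 120 N. Pads are 22 mm wide; open, the fingers measure 114 mm over their backs; the gripper's body (76 mm by 85 mm) begins 54 mm behind the grasp point. The pads swing forward as they close: fully open they stand 13 mm farther back than shut.
Start: joints at [1.21, 0.264, 1.604, -0, 1.274, -0.037], TCP at [0.215, 0.64, 0.231] pointing down, gripper open.
Joint ranges: [-2.63, 2.63], [-0.94, 2.18], [0.31, 2.57], [-1.31, 4.45], [0, 2.66], [-2.55, 2.55]. Speed limits (rad/s): [2.57, 2.57, 3.14, 3.14, 3.14, 3.14].

INTERFACE

Orientations are given as a rotation vector (axis times angle).
In Python, from workcell import bot gives the robot as it stands.
- The arm moves only by the tool servo_tool, never from a script. Its argument "series" is a list of rows, each a list of 7 numbers: the shift along the world's x, y, z in units of 0.15 m (1.0 is 0.15 m), then the turn, a rotation vector about the world's x, y, z in units of 180 degrees (1.0 is 180 degrees), then the closure, from 0 (fully open) to 1 (shut). A call has 1 to 20 rows; each row is the pose to reach, as a shift and turn from the pose commanded when the call began, turning the shorter way round; what a row does not reach only later rows make up. A row lasts 1/10 s, in which the tool goes at most 50 mm and 8.59 degrees, less where a joint would pass 70% of its speed; a pose out of reach is approached as far as the arm can. A call with a number of a shift or a turn outside -1 to 1 is refused whole. A call with a gripper value outside its range is refused whole. The fingers move at their own pace and stop on an object; "newtons" is the grip in N (left out, the last holds). Time passes only in rows, so rows that repeat a pose let the fingers close. It gives the time, the measured TCP pose, the force, the opening and the grip force at its end, in the units of the state.
- bot.read_state(): the state, without advancing time (a new reading comes with each control period).
- bot.read_camera(name): name is "scene" or "side" or "wrist"; returns the picture (400x640x3 uint8, red, green, blue); there is no depth.
- bot.camera_info(name): a dict with "vertical_fov" (degrees; the focal length in pixels is half the picture's height over the tangent of half this angle, whatever the lens; pixels are square), "cx", "cy" (the principal point, pixels), "R" (3x3) and "t" (3): a world point X has camera coordinates R X + t. Camera axes: x right, y down, z forward; pixel columns grow to the right and rows downward; lengths in m; the calibration is good to about 2 mm. A picture is of the moment at which its call begins: read the wrist's pose just before it. camera_info takes no time and is no camera call; for the wrist camera it gives the pose at the moment of the call.
- bot.finish_job(): hands the job in; it is judged then, once.
Trained networks look in the newest picture that a camera, given by its name, has taken for a name from the list of things; names that differ only in an ending like _2 or _b are one class to them, and where a whole thing is asked for, a point or a joint stands for the part that bears it (a point fixed in the world has none). Each returns a list of dicts, best first, with "score" (0 to 1); they miss things now and then, are a little off and sometimes report something else, mostly with a low value. They report only what shows in the picture. A call takes as long as a camera call.
- bot.recognise(target, camera): "box" ([left, top, right, bottom] as shares, 0 to 1, of the picture: columns of its width, rows of its height, round what is visible of it).
- bot.trace(target, camera): "mask" (400x640 bool, what is visible of it) and "box" ([left, top, right, bottom] as shares, 0 to 1, of the picture: columns of its width, rows of its height, round what is visible of it).
- bot.mark_of(target, camera): "at" ([row, column] as shares, 0 to 1, of the picture: columns of its width, rows of its height: a listed point, or the origin of a listed thing).
The state is a dict: "time": time; "q": joint angles; "joint_vel": joint speeds; "joint_torque": joint torques, N m; "tool_pos": TCP position; "tcp_rot": TCP orientation; "wrist_force": force on the tool from outside, world axes, zero at the start; "torque": the same for the moment, N m; "width": opening from 0.0 (shut) to 1.0 (fully open); "grip_force": force on a finger pad.
Only numpy, scipy, OpenCV 4.12 (cv2) and the standard library are available. Lean on these libraries where they do the work, as an engineer would, in place of code of your own. Each camera call takes 0.05 s, during which the arm holds its last target. There are 200 camera calls.

## Working session

There is one attempt and no reset: what is moved stays moved. The work goes in short steps, Python scripts to look and compute and a tool call to move; the robot and the scene stay as the last step left them, time stands still between calls to the robot, and variables do not carry over. Pictures are saved under pics/ and viewed, at most 10 in all, crops included, and the job is handed in when it is done.

Besides the shell and the picture viewer there is one more tool, called after "Request:" in YAML: its name, and indented under it one key for each argument. servo_tool: Moves the arm, as the interface text tells. Shifts and turns lie within -1 to 1; 1 stands for 0.15 m of shift or 180 degrees of turn. Its arguments: {"type":"object","properties":{"series":{"type":"array","items":{"type":"array","items":{"type":"number"}}},"newtons":{"type":"number"}},"required":["series"]}

```bash
ls; mkdir -p pics; python3 - <<'E'
from workcell import bot
import cv2,numpy as np
a=[]
for c in("scene","side"):
    im=bot.read_camera(c); a.append(im[:,:,::-1])
    i=bot.camera_info(c); print(c,i)
    for t in("brooch_center","tray_center","camera","round_brooch","square_brooch","jar","tin"):
        r=bot.mark_of(t,c); print(t,[(round(x["score"],2),[round(x["at"][1]*640,1),round(x["at"][0]*400,1)]) for x in r[:2]])
    cv2.imwrite(f"pics/{c}0.png",a[-1])
s=bot.read_state(); print(s)
E
```

```text
pics
scene {'vertical_fov': 49.20117381009178, 'cx': 328.223993168429, 'cy': 198.77825397911414, 'R': array([[ 0.61542291,  0.78804318,  0.01557527],
       [ 0.45930068, -0.34249226, -0.81959864],
       [-0.64054471,  0.51155351, -0.57272635]]), 't': array([-0.36650485, -0.16945114,  1.28395966])}
brooch_center [(0.73, [383.6, 216.1]), (0.18, [407.4, 182.8])]
tray_center [(0.69, [297.1, 231.8])]
camera [(0.8, [179.3, 273.2])]
round_brooch [(0.71, [331.3, 184.6])]
square_brooch [(0.45, [408.4, 181.2])]
jar [(0.84, [388.9, 261.4])]
tin [(0.77, [460.9, 213.3]), (0.29, [299.0, 229.4])]
side {'vertical_fov': 47.245877333518465, 'cx': 317.79059620672757, 'cy': 196.89132857121268, 'R': array([[-0.97511784, -0.22163182, -0.00495274],
       [-0.1323289 ,  0.59984379, -0.78909853],
       [ 0.17786022, -0.76880867, -0.61424667]]), 't': array([0.57802239, 0.1204135 , 0.96287312])}
brooch_center [(0.61, [302.5, 261.1])]
tray_center [(0.73, [353.1, 207.6])]
camera [(0.72, [380.6, 157.1]), (0.39, [386.4, 276.5])]
round_brooch [(0.56, [387.6, 276.6])]
square_brooch [(0.71, [326.3, 334.5]), (0.66, [387.2, 275.0])]
jar [(0.77, [267.1, 228.5]), (0.57, [304.6, 262.8])]
tin [(0.64, [231.6, 321.8])]
{'time': 0.8, 'q': array([ 1.21013558e+00,  2.63855977e-01,  1.60395900e+00,  2.96355913e-05,
        1.27371420e+00, -3.69216905e-02]), 'joint_vel': array([ 0.00066356,  0.00142731, -0.00059845,  0.00040755, -0.0014409 ,
       -0.0005715 ]), 'joint_torque': array([-1.06663081e-04, -5.14962816e+01, -3.67706966e+01, -2.35624793e-05,
        1.47176329e-04,  3.76441022e-06]), 'tool_pos': array([0.21473729, 0.63994486, 0.2313316 ]), 'tcp_rot': array([-5.06321297e-01, -3.10050760e+00, -1.06534998e-04]), 'wrist_force': array([ 0.28497213, -0.18897133,  0.28348756]), 'torque': array([-0.00715361,  0.02588598, -0.02518211]), 'grip_force': 0.0, 'width': 1.0044860521418573}
```

View pics/scene0.png

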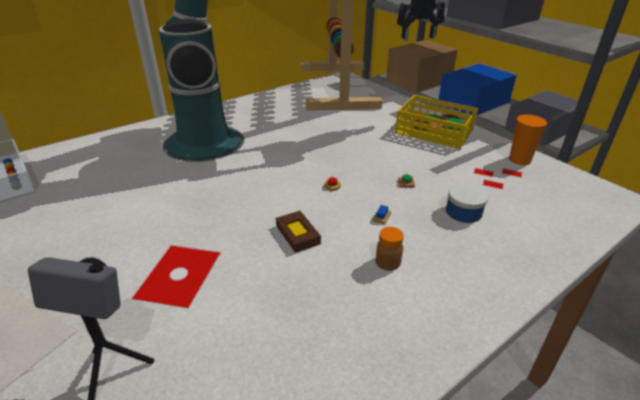

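View pics/side0.png

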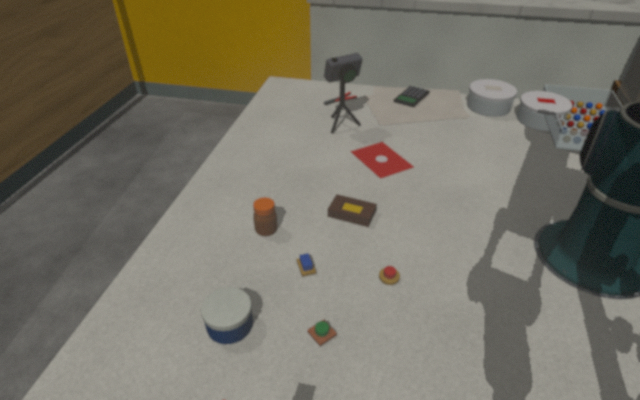

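The scene view shows the brooch at about (382,214), the tray at (298,231), the dot at (179,274) and the camera at lower left. In the side view they are at (307,265), (352,210), (382,160) and the top. I'll fit the known shapes to the masks in both views.

```bash
cat > h.py <<'E'
from workcell import bot
import numpy as np, cv2
from scipy.optimize import minimize
def proj(i,X):
    f=200/np.tan(np.radians(i["vertical_fov"])/2); c=np.asarray(X)@i["R"].T+i["t"]
    return np.c_[f*c[:,0]/c[:,2]+i["cx"], f*c[:,1]/c[:,2]+i["cy"]]
def onplane(i,uv,z):
    f=200/np.tan(np.radians(i["vertical_fov"])/2)
    d=i["R"].T@[(uv[0]-i["cx"])/f,(uv[1]-i["cy"])/f,1]; o=-i["R"].T@i["t"]
    return o+d*(z-o[2])/d[2]
def box(l,w,z0,z1): return np.array([[sx*l/2,sy*w/2,z] for sx in(1,-1) for sy in(1,-1) for z in(z0,z1)])
SH={"tray_center":[box(.1,.06,0,.024)],"brooch_center":[box(.046,.03,0,.008),box(.034,.02,.008,.024)],
    "card":[box(.15,.11,0,.0005)],"floor":[box(.0484,.0324,.017,.0171)],"stone":[box(.034,.02,.008,.024)]}
def sil(i,parts,p,S=4):
    m=np.zeros((400*S,640*S),np.uint8); c,s=np.cos(p[2]),np.sin(p[2])
    for b in parts:
        X=b@np.array([[c,-s,0],[s,c,0],[0,0,1]]).T+[p[0],p[1],0]
        h=cv2.convexHull(((proj(i,X)+.5)*S).astype(np.float32)).astype(np.int32); cv2.fillPoly(m,[h],1)
    return cv2.resize(m.astype(np.float32),(640,400),interpolation=cv2.INTER_AREA)
def fit(parts,views,xy,yaws=np.arange(0,np.pi,np.pi/8)):
    # views: [(info,mask)]
    def cost(q):
        p=(q[0]/100,q[1]/100,q[2]); return sum(np.abs(sil(i,parts,p)-m).sum()/m.sum() for i,m in views)
    best=None
    for y in yaws:
        r=minimize(cost,[xy[0]*100,xy[1]*100,y],method="Nelder-Mead",options=dict(initial_simplex=np.array([[xy[0]*100,xy[1]*100,y]]*4)+np.r_[np.zeros((1,3)),np.diag([.7,.7,.3])],maxiter=150,xatol=.005,fatol=1e-4))
        if best is None or r.fun<best.fun: best=r
    return best.x*[.01,.01,1],best.fun
def red(im):
    h=cv2.cvtColor(im,cv2.COLOR_RGB2HSV); return (((h[...,0]<6)|(h[...,0]>174))&(h[...,1]>180)&(h[...,2]>80)).astype(np.uint8)
E
cat > m1.py <<'E'
from h import *
V={k:[] for k in("tray_center","brooch_center","card")}; I={c:bot.camera_info(c) for c in("scene","side")}
for c in I:
    im=bot.read_camera(c)
    for t in("tray_center","brooch_center"):
        r=bot.trace(t,c)
        if r: V[t].append((I[c],r[0]["mask"].astype(np.float32))); print(c,t,r[0]["score"],r[0]["mask"].sum())
    n,l,s,ce=cv2.connectedComponentsWithStats(red(im)); k=1+np.argmax(s[1:,4]); m=(l==k).astype(np.uint8)
    cn,_=cv2.findContours(m,0,2); m2=np.zeros_like(m); cv2.fillPoly(m2,cn,1); V["card"].append((I[c],m2.astype(np.float32))); print(c,"card",s[k])
g={"tray_center":(298,231,.02),"brooch_center":(382,214,.01),"card":(178,274,0)}
for t in V:
    a=onplane(I["scene"],g[t][:2],g[t][2]); print(t,"start",a.round(3),fit(SH[t],V[t],a[:2]))
    for v in V[t]: print("   single",fit(SH[t],[v],a[:2]))
P={"cam":((179.3-0,273.2),(382,159.5)),"dot":((178.5,274),(381.5,159.5))}
for c,uv in(("scene",(178.5,274)),("side",(381.5,159.5))): print("dot",c,onplane(I[c],uv,0).round(4))
for c,uv in(("scene",(75,288)),("side",(343,68))): print("cambody",c,onplane(I[c],uv,.185).round(4))
for n,a,b in(("round",(332,187),(389,280)),("square",(406,184),(322,336)),("jar",(389,264),(265,231)),("tin",(466,215),(230,335))): print(n,onplane(I["scene"],a,0).round(3),onplane(I["side"],b,0).round(3))
E
python3 m1.py
```

```text
scene brooch_center 0.68 242
scene card [ 134  247   85   60 2765]
side tray_center 0.56 1049
side brooch_center 0.78 327
side card [582 110   3   3   8]
tray_center start [ 0.53 -0.03  0.02] (array([ 0.51759308, -0.02274843, -0.16524116]), np.float64(0.05850810185074806))
   single (array([ 0.51759308, -0.02274843, -0.16524116]), np.float64(0.05850810185074806))
brooch_center start [0.584 0.163 0.01 ] (array([0.58022647, 0.16633689, 2.10115167]), np.float64(0.1925010085105896))
   single (array([0.5794605 , 0.16708048, 2.09987674]), np.float64(0.11157024651765823))
   single (array([0.58070773, 0.1659633 , 2.1087181 ]), np.float64(0.06880734115839005))
card start [ 0.479 -0.274  0.   ] (array([ 1.30685667, -1.81400482, 11.19269908]), np.float64(2.0))
   single (array([ 0.47563596, -0.27238238,  2.28465916]), np.float64(0.09296534955501556))
   single (array([ 0.90059741, -2.33874556, 28.07777778]), np.float64(1.0))
dot scene [ 0.4791 -0.2732  0.    ]
dot side [ 0.4745 -0.2668  0.    ]
cambody scene [ 0.6227 -0.4345  0.185 ]
cambody side [ 0.6159 -0.4259  0.185 ]
round [0.417 0.151 0.   ] [0.41  0.165 0.   ]
square [0.519 0.311 0.   ] [0.512 0.321 0.   ]
jar [0.703 0.069 0.   ] [0.696 0.08  0.   ]
tin [0.694 0.326 0.   ] [0.671 0.355 0.   ]
```

Brooch at about (0.580, 0.166), yaw 120°. Tray at about (0.518, -0.023), yaw -9.5°. Dot at about (0.476, -0.270), camera direction about -49°. All of these are plausible and in reach. I'll move over to look with the wrist camera.

Request:
servo_tool:
  series:
    - [0.56,-0.9,0.12,0,0,-0.06,0]
    - [0.56,-0.9,0.12,0,0,-0.06,0]
    - [0.56,-0.9,0.12,0,0,-0.06,0]
    - [0.56,-0.9,0.12,0,0,-0.06,0]

```text
time: 1.5
tool_pos: [0.3011, 0.5016, 0.2502]
tcp_rot: [0.8, 3.036, -0.0]
wrist_force: [-0.3, 1.1, 0.1]
width: 1.0
grip_force: 0.0
```

Request:
servo_tool:
  series:
    - [0.56,-0.9,0.12,0,0,-0.06,0]
    - [0.56,-0.9,0.12,0,0,-0.06,0]
    - [0.56,-0.9,0.12,0,0,-0.06,0]
    - [0.56,-0.9,0.12,0,0,-0.06,0]

```text
time: 1.9
tool_pos: [0.385, 0.3671, 0.2684]
tcp_rot: [1.083, 2.947, 0.001]
wrist_force: [0.6, 0.7, -0.0]
width: 0.999
grip_force: 0.0
```

Request:
servo_tool:
  series:
    - [0.56,-0.9,0.12,0,0,-0.06,0]
    - [0.56,-0.9,0.12,0,0,-0.06,0]
    - [0.56,-0.9,0.12,0,0,-0.06,0]
    - [0.56,-0.9,0.12,0,0,-0.06,0]

```text
time: 2.3
tool_pos: [0.4691, 0.2324, 0.2862]
tcp_rot: [1.356, 2.832, 0.001]
wrist_force: [-0.3, -0.2, -0.0]
width: 0.999
grip_force: 0.0
```

Request:
servo_tool:
  series:
    - [0.56,-0.9,0.12,0,0,-0.05,0]
    - [0.56,-0.9,0.12,0,0,-0.05,0]
    - [0.56,-0.9,0.12,0,0,-0.05,0]
    - [0.56,-0.9,0.12,0,0,-0.05,0]
    - [0.56,-0.9,0.12,0,0,-0.05,0]
    - [0.56,-0.9,0.12,0,0,-0.05,0]

```text
time: 2.9
tool_pos: [0.5501, 0.1015, 0.3027]
tcp_rot: [-1.568, -2.72, -0.001]
wrist_force: [-0.5, -0.7, 0.4]
width: 0.996
grip_force: 0.0
```

```bash
cat > m2.py <<'E'
from h import *
import sys
n=sys.argv[1]
s=bot.read_state(); print(s["time"],s["tool_pos"],s["tcp_rot"],s["q"].round(3))
i=bot.camera_info("wrist"); im=bot.read_camera("wrist"); cv2.imwrite(f"pics/{n}.png",im[:,:,::-1]); np.save("last.npy",im)
import pickle; pickle.dump(i,open("last.pkl","wb"))
print("campos",-i["R"].T@i["t"])
h=cv2.cvtColor(im,cv2.COLOR_RGB2HSV)
for t,g in(("tray_center",(.5176,-.0227)),("brooch_center",(.580,.166))):
    r=bot.trace(t,"wrist")
    print(t,proj(i,[[*g,.012]]).round(0),[(round(x["score"],2),x["mask"].sum(),(np.array(x["box"])*[640,400,640,400]).round()) for x in r[:2]])
    if r: print("  fit",fit(SH[t],[(i,r[0]["mask"].astype(np.float32))],g))
def colour(lo,hi):
    m=cv2.inRange(h,lo,hi)//255; k,l,st,_=cv2.connectedComponentsWithStats(m); j=1+np.argmax(st[1:,4]); return (l==j).astype(np.float32),st[j]
for nm,g,lo,hi in(("floor",(.5176,-.0227),(22,150,80),(34,255,255)),("stone",(.580,.166),(105,150,40),(125,255,255))):
    try: m,st=colour(lo,hi); print(nm,st,fit(SH[nm],[(i,m)],g))
    except Exception as e: print(nm,e)
E
python3 m2.py w1
```

```text
2.9 [0.55014661 0.10151089 0.30272875] [-1.56798176e+00 -2.72022448e+00 -5.77811574e-04] [ 1.370e-01  9.000e-03  1.761e+00  1.000e-03  1.373e+00 -3.880e-01]
campos [0.51192113 0.16562266 0.4451258 ]
tray_center [[260. 218.]] [(0.75, np.int64(2610), array([221., 183., 296., 254.]))]
  fit (array([ 0.5160454 , -0.02354228, -0.16196076]), np.float64(0.02423371560871601))
brooch_center [[356. 134.]] [(0.88, np.int64(633), array([345., 120., 365., 154.])), (0.54, np.int64(4996), array([447.,  24., 535.,  96.]))]
  fit (array([0.57953468, 0.164047  , 2.06743723]), np.float64(0.06230252608656883))
floor [242 206  32  28 442] (array([ 0.5164551 , -0.02492062, -0.17893694]), np.float64(0.32239818572998047))
stone [348 124  15  23 317] (array([0.57942406, 0.16451503, 2.09160656]), np.float64(0.18907728791236877))
```

View pics/w1.png

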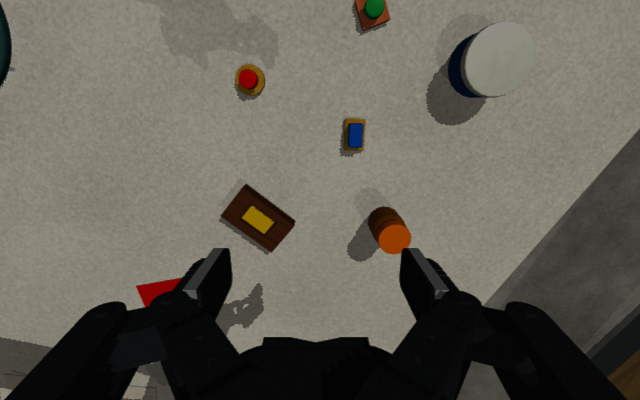

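The wrist view shows the brooch at (355,135) and the tray at (258,218), both clear of the fingers. I'll go closer over the brooch and measure again.

Request:
servo_tool:
  series:
    - [0.196,0.417,-1,0,0,0,0]
    - [0.196,0.417,-1,0,0,0,0]
    - [0.196,0.417,-1,0,0,0,0]
    - [0.196,0.417,-1,0,0,0,0]
    - [0.196,0.417,-1,0,0,0,0]
    - [0.196,0.417,-1,0,0,0,0]

```text
time: 3.65
tool_pos: [0.5807, 0.163, 0.1548]
tcp_rot: [1.567, 2.721, 0.001]
wrist_force: [0.2, 0.3, 0.5]
width: 1.003
grip_force: 0.0
```

```bash
python3 m2.py w2
```

```text
3.65 [0.5806741  0.16300372 0.15483725] [1.56734506e+00 2.72117039e+00 1.32560363e-03] [ 0.233  0.187  1.843 -0.     1.11  -0.293]
campos [0.54200515 0.22723895 0.29707525]
tray_center [[188. 294.]] [(0.56, np.int64(2166), array([130., 244., 238., 325.]))]
  fit (array([ 0.51610017, -0.02379975, -0.16009648]), np.float64(1.533962368965149))
brooch_center [[317. 183.]] [(0.72, np.int64(1244), array([299., 160., 330., 208.]))]
  fit (array([0.57951095, 0.16443261, 2.08301161]), np.float64(0.05059284716844559))
floor [164 280  14  12  71] (array([ 0.51352397, -0.02915356,  2.83683055]), np.float64(13.60915470123291))
stone [306 168  20  35 673] (array([0.57857627, 0.16481348, 2.05761206]), np.float64(0.1263001412153244))
```

View pics/w2.png

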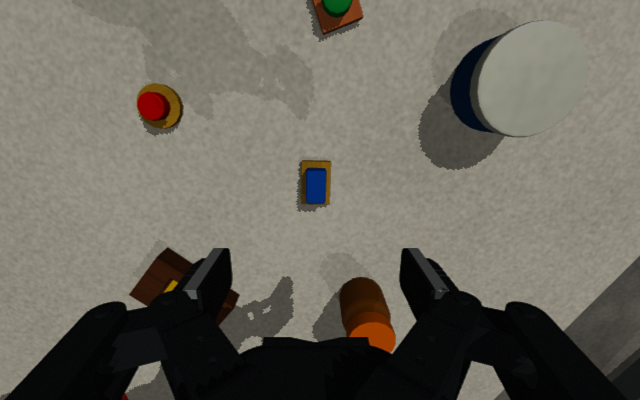

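The brooch is at (316,183), square to the gripper, at (0.5795, 0.1643). Descend and grip.

Request:
servo_tool:
  series:
    - [-0.004,0.012,-0.3,0,0,0,0]
    - [-0.004,0.012,-0.6,0,0,0,0]
    - [-0.004,0.012,-0.85,0,0,0,0]
    - [-0.004,0.012,-0.94,0,0,0,0]
    - [-0.004,0.012,-0.945,0,0,0,0]
    - [-0.004,0.012,-0.945,0,0,0,0.5]
    - [-0.004,0.012,-0.945,0,0,0,1]
    - [-0.004,0.012,-0.945,0,0,0,1]
    - [-0.004,0.012,-0.945,0,0,0,1]
    - [-0.004,0.012,-0.945,0,0,0,1]
    - [-0.004,0.012,-0.945,0,0,0,1]
    - [-0.004,0.012,-0.945,0,0,0,1]
    - [-0.004,0.012,-0.945,0,0,0,1]
    - [-0.004,0.012,-0.945,0,0,0,1]
  newtons: 30

```text
time: 5.2
tool_pos: [0.5806, 0.1646, 0.0129]
tcp_rot: [1.569, 2.72, 0.002]
wrist_force: [-0.1, -0.4, 6.4]
width: 0.222
grip_force: 30.4
```

Request:
servo_tool:
  series:
    - [0,0,0.2,0,0,0,1]
    - [0,0,0.5,0,0,0,1]
    - [-0.05,-0.15,0.8,0,0,0.03,1]
    - [-0.12,-0.35,0.8,0,0,0.07,1]
    - [-0.2,-0.6,0.8,0,0,0.12,1]
    - [-0.2,-0.6,0.8,0,0,0.14,1]

```text
time: 5.8
tool_pos: [0.5478, 0.0709, 0.1316]
tcp_rot: [-0.935, -2.999, 0.003]
wrist_force: [-0.4, 0.9, -0.8]
width: 0.227
grip_force: 29.7
```

Request:
servo_tool:
  series:
    - [-0.07,-0.2,0,0,0,0.04,1]
    - [-0.15,-0.45,0,0,0,0.08,1]
    - [-0.223,-0.653,0,0,0,0.12,1]
    - [-0.223,-0.653,0,0,0,0.14,1]
    - [-0.223,-0.653,0,0,0,0.14,1]
    - [-0.223,-0.653,0,0,0,0.141,1]
    - [-0.223,-0.653,0,0,0,0.141,1]

```text
time: 6.5
tool_pos: [0.5162, -0.0232, 0.1315]
tcp_rot: [-0.257, -3.131, -0.0]
wrist_force: [0.7, -0.7, -0.7]
width: 0.227
grip_force: 29.8
```

```bash
python3 m2.py w3
```

```text
6.5 [ 0.51621856 -0.02315383  0.13147249] [-2.56846584e-01 -3.13097147e+00 -1.60801077e-04] [-0.093  0.051  2.042  0.     1.048 -1.5  ]
campos [ 0.44155875 -0.01135548  0.27373606]
tray_center [[316. 194.]] [(0.63, np.int64(5028), array([277., 137., 351., 239.]))]
  fit (array([ 0.51444513, -0.02409665, -0.17350883]), np.float64(0.46903589367866516))
brooch_center [[517. 224.]] [(0.8, np.int64(3626), array([291., 208., 343., 290.])), (0.2, np.int64(16362), array([  0.,  90., 148., 351.]))]
  fit (array([ 0.83874074, -0.19359259, -0.73333333]), np.float64(1.0))
floor [ 300  171   30   35 1020] (array([ 0.51802201, -0.02362215,  3.03287473]), np.float64(0.710661768913269))
stone [ 296  222   40   67 2288] (array([ 0.79926363, -0.0546745 , -0.2609714 ]), np.float64(1.0))
```

View pics/w3.png

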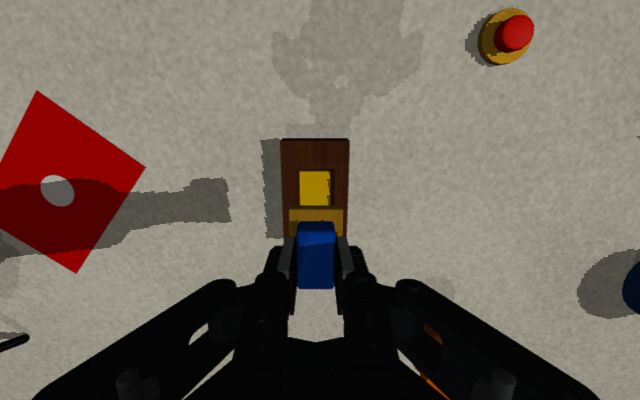

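The held brooch hides the lower part of the tray: base front edge at row 208, stone at columns 296–336, tray far edge at row 139 and sides at 281–349. I'll fit both using only their visible upper parts.

```bash
cat > m3.py <<'E'
from h import *
import h
bot.read_camera("wrist"); i=bot.camera_info("wrist"); s=bot.read_state(); T=s["tool_pos"]; print(T)
tm=bot.trace("tray_center","wrist")[0]["mask"].astype(np.uint8); bm=bot.trace("brooch_center","wrist")[0]["mask"].astype(np.float32)
cn,_=cv2.findContours(tm,0,2); cv2.fillPoly(tm,cn,1)
o=h.sil
def clip(r):
    def f(i,p,q,S=4):
        m=o(i,p,q,S); m[r:]=0; return m
    h.sil=f
t=tm.astype(np.float32).copy(); t[203:]=0; clip(203)
print("tray",fit(SH["tray_center"],[(i,t)],(.516,-.0236),[-.2,-.1]))
zb=T[2]-.0129
for r in(225,240):
    b=bm.copy(); b[r:]=0; clip(r)
    print("brooch",r,fit([x+[0,0,zb] for x in SH["brooch_center"]],[(i,b)],T[:2],[-.2,-.1]))
E
python3 m3.py
```

```text
[ 0.51625311 -0.02317591  0.1314748 ]
tray (array([ 0.5157839 , -0.02418296, -0.1614975 ]), np.float64(0.007810731418430805))
brooch 225 (array([ 0.51625311, -0.02317591, -0.2       ]), np.float64(inf))
brooch 240 (array([ 0.51625311, -0.02317591, -0.2       ]), np.float64(inf))h.py:23: RuntimeWarning: divide by zero encountered in scalar divide
  p=(q[0]/100,q[1]/100,q[2]); return sum(np.abs(sil(i,parts,p)-m).sum()/m.sum() for i,m in views)
  np.max(np.abs(fsim[0] - fsim[1:])) <= fatol):
```

```bash
sed -i 's/bm=bot.trace.*/R=[x["mask"] for x in bot.trace("brooch_center","wrist")]; bm=max(R,key=lambda m:m[205:290,290:345].sum()).astype(np.float32); print(len(R),bm.sum())/' m3.py; python3 m3.py
```

```text
[ 0.51615963 -0.02338976  0.13149107]
2 3534.0
tray (array([ 0.51580162, -0.02407088, -0.16173917]), np.float64(0.01370488852262497))
brooch 225 (array([ 0.51546479, -0.02388273, -0.18557963]), np.float64(0.06822054833173752))
brooch 240 (array([ 0.51543869, -0.02383536, -0.1902269 ]), np.float64(0.07601351290941238))
```

Held brooch and tray agree within 0.5 mm. Lower it slowly.

Request:
servo_tool:
  series:
    - [0.002,-0.001,-0.25,0,0,0,1]
    - [0.002,-0.001,-0.45,0,0,0,1]
    - [0.002,-0.001,-0.55,0,0,0,1]
    - [0.002,-0.001,-0.6,0,0,0,1]
    - [0.002,-0.001,-0.62,0,0,0,1]
    - [0.002,-0.001,-0.64,0,0,0,1]
    - [0.002,-0.001,-0.655,0,0,0,1]
    - [0.002,-0.001,-0.665,0,0,0,1]
    - [0.002,-0.001,-0.675,0,0,0,1]
    - [0.002,-0.001,-0.68,0,0,0,1]
    - [0.002,-0.001,-0.68,0,0,0,1]

```text
time: 8.05
tool_pos: [0.5167, -0.0239, 0.0299]
tcp_rot: [0.257, 3.131, -0.0]
wrist_force: [0.3, -0.6, 0.5]
width: 0.228
grip_force: 30.0
```

Request:
servo_tool:
  series:
    - [0,0,-0.005,0,0,0,1]
    - [0,0,-0.01,0,0,0,1]
    - [0,0,-0.012,0,0,0,1]
    - [0,0,-0.012,0,0,0,1]

```text
time: 8.45
tool_pos: [0.5167, -0.0239, 0.0298]
tcp_rot: [-0.257, -3.131, 0.0]
wrist_force: [-6.0, 0.9, 15.3]
width: 0.226
grip_force: 31.6
```

Contact came at the seated height (the rim would have stopped it 7 mm higher). Release, rise and look.

Request:
servo_tool:
  series:
    - [0,0,0.01,0,0,0,0.7]
    - [0,0,0.01,0,0,0,0.3]
    - [0,0,0.01,0,0,0,0]
    - [0,0,0.01,0,0,0,0]
    - [0,0,0.01,0,0,0,0]
    - [0,0,0.01,0,0,0,0]
    - [0,0,0.2,0,0,0,0]
    - [0,0,0.45,0,0,0,0]
    - [0,0,0.7,0,0,0,0]
    - [0,0,0.7,0,0,0,0]
    - [0,0,0.7,0,0,0,0]

```text
time: 9.55
tool_pos: [0.5174, -0.0239, 0.1339]
tcp_rot: [0.256, 3.128, -0.0]
wrist_force: [-1.2, -0.4, -0.2]
width: 0.998
grip_force: 0.0
```

```bash
cat > m4.py <<'E'
from h import *
import sys
s=bot.read_state(); print(s["time"],s["tool_pos"],s["tcp_rot"],s["wrist_force"])
i=bot.camera_info("wrist"); im=bot.read_camera("wrist")
R=bot.trace("tray_center","wrist"); B=bot.trace("brooch_center","wrist")
print([(round(x["score"],2),x["mask"].sum()) for x in R+B])
m=np.zeros((400,640),np.uint8)
for x in(R[:1]+B[:1]): m|=x["mask"].astype(np.uint8)
cn,_=cv2.findContours(m,0,2); cn=max(cn,key=cv2.contourArea); m[:]=0; cv2.fillPoly(m,[cn],1)
st=[b+[0,0,.017] for b in SH["brooch_center"]]
print("tray",fit(SH["tray_center"]+st,[(i,m.astype(np.float32))],(.5158,-.0241),[-.2,-.1]))
if B: print("brooch",fit(st,[(i,B[0]["mask"].astype(np.float32))],(.5158,-.0241),[-.2,-.1]))
y,x=np.nonzero(m); c=im[max(y.min()-15,0):y.max()+15,max(x.min()-15,0):x.max()+15,::-1]
cv2.imwrite(f"pics/{sys.argv[1]}.png",cv2.resize(c,None,fx=4,fy=4)[:600,:800])
E
python3 m4.py p1
```

```text
9.55 [ 0.51738308 -0.02390902  0.13394736] [ 2.56462393e-01  3.12822143e+00 -4.36739407e-05] [-1.2212689  -0.42033359 -0.16545698]
[(0.79, np.int64(5677)), (0.7, np.int64(1646)), (0.4, np.int64(16305))]
tray (array([ 0.51571091, -0.02422704, -0.15942673]), np.float64(0.02200899086892605))
brooch (array([ 0.51574658, -0.02407363, -0.17293824]), np.float64(0.03170565143227577))
```

View pics/p1.png

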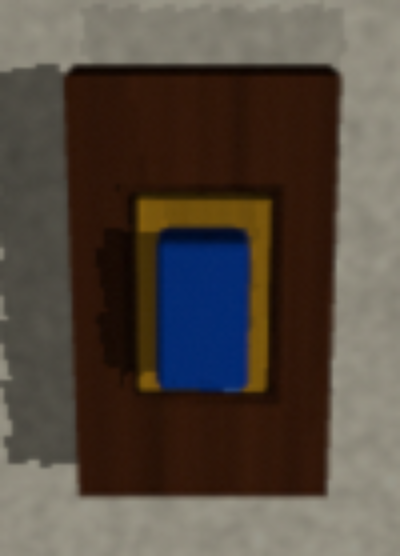

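The brooch sits in the pocket, flat and square, 0.2 mm off centre by the fit. Now grip the tray by its long sides.

Request:
servo_tool:
  series:
    - [-0.005,-0.002,-0.25,0,0,0,0]
    - [-0.005,-0.002,-0.5,0,0,0,0]
    - [-0.005,-0.002,-0.7,0,0,0,0]
    - [-0.005,-0.002,-0.82,0,0,0,0]
    - [-0.005,-0.002,-0.86,0,0,0,0]
    - [-0.005,-0.002,-0.878,0,0,0,0]
    - [-0.005,-0.002,-0.878,0,0,0,0]
    - [-0.005,-0.002,-0.878,0,0,0,0.2]
    - [-0.005,-0.002,-0.878,0,0,0,0.3]
    - [-0.005,-0.002,-0.878,0,0,0,0.5]
    - [-0.005,-0.002,-0.878,0,0,0,0.8]
    - [-0.005,-0.002,-0.878,0,0,0,1]
    - [-0.005,-0.002,-0.878,0,0,0,1]
    - [-0.005,-0.002,-0.878,0,0,0,1]
    - [-0.005,-0.002,-0.878,0,0,0,1]
  newtons: 60

```text
time: 11.2
tool_pos: [0.5171, -0.0242, 0.0027]
tcp_rot: [0.256, 3.128, 0.0]
wrist_force: [-1.6, 0.1, 5.3]
width: 0.69
grip_force: 65.6
```

Request:
servo_tool:
  series:
    - [0,0,0.05,0,0,0,1]
    - [0,0,0.15,0,0,0,1]
    - [0,0,0.3,0,0,0,1]
    - [0,0,0.5,0,0,0,1]
    - [0,0,0.7,0,0,0,1]
    - [0,0,0.85,0,0,0,1]
    - [0,0,0.95,0,0,0,1]
    - [0,0,1,0,0,0,1]
    - [0,0,1,0,0,0,1]

```text
time: 12.1
tool_pos: [0.516, -0.0242, 0.1517]
tcp_rot: [0.257, 3.13, -0.0]
wrist_force: [0.7, 0.3, -2.6]
width: 0.688
grip_force: 64.8
```

```bash
python3 - <<'E'
from h import *
import pickle
i=pickle.load(open("last.pkl","rb")); im=np.load("last.npy")
hh=cv2.cvtColor(im,cv2.COLOR_RGB2HSV)
m=(((hh[...,0]<8)|(hh[...,0]>172))&(hh[...,1]>150)).astype(np.uint8); m[:,200:]=0
n,l,s,_=cv2.connectedComponentsWithStats(m); k=1+np.argmax(s[1:,4]); m=(l==k).astype(np.uint8); print(s[k])
cn,_=cv2.findContours(m,0,2); cn=max(cn,key=cv2.contourArea); f=np.zeros_like(m); cv2.fillPoly(f,[cn],1)
hole=f-m; y,x=np.nonzero(hole); print("dot px",x.mean(),y.mean(),len(x),onplane(i,(x.mean(),y.mean()),0))
print("card wrist",fit(SH["card"],[(i,f.astype(np.float32))],(.477,-.27),np.arange(0,3.1,.3)))
I=bot.camera_info("scene"); a=red(bot.read_camera("scene")); n,l,s,_=cv2.connectedComponentsWithStats(a);print(s[1+np.argmax(s[1:,4])])
# camera body centre by traces, triangulate bbox centres
for c in("scene","side"):
    if c=="side": bot.read_camera(c)
    r=bot.mark_of("camera",c); print(c,[(x["score"],onplane(bot.camera_info(c),(x["at"][1]*640,x["at"][0]*400),0).round(4)) for x in r[:1]])
s=bot.read_state(); print(s["time"],s["tool_pos"],s["width"],s["wrist_force"])
E
python3 m4.py p2
```

```text
[    0    91   145   182 14926]
dot px 57.03468899521531 190.30741626794259 836 [ 0.47537567 -0.27467505  0.        ]
card wrist (array([ 0.4754731 , -0.27389507, -0.84963969]), np.float64(0.007462568115442991))
[ 134  247   85   60 2761]
scene [(0.92, array([ 0.4672, -0.275 ,  0.    ]))]
side [(0.57, array([ 0.4731, -0.2799,  0.    ]))]
12.3 [ 0.51442302 -0.02403238  0.14932049] 0.6876976195240465 [ 0.08782184  0.49335966 -2.50618115]
12.3 [ 0.51442302 -0.02403238  0.14932049] [-2.56464326e-01 -3.12796319e+00 -2.61497921e-05] [ 0.08782184  0.49335966 -2.50618115]
[(0.91, np.int64(16371)), (0.17, np.int64(176)), (0.72, np.int64(6113))]
tray (array([ 0.54090197, -0.04640411,  0.33280217]), np.float64(0.7270284295082092))
brooch (array([ 0.57321838, -0.0300088 , -1.89529134]), np.float64(0.755561888217926))
```

View pics/p2.png

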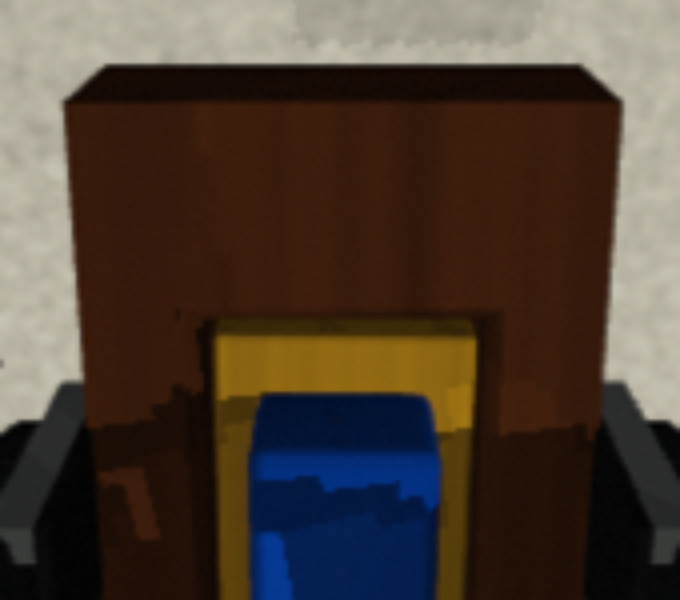

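The tray lifted level with the brooch still seated. Target: tray centre (0.4755, -0.274, 0.14), yaw -48.7°. Next comes the turn about z, then the tip about (0.751, 0.660, 0).

Request:
servo_tool:
  series:
    - [-0.01,-0.04,0,0,0,-0.01,1]
    - [-0.03,-0.14,0,0,0,-0.035,1]
    - [-0.05,-0.27,0,0,0,-0.07,1]
    - [-0.08,-0.42,0,0,0,-0.11,1]
    - [-0.11,-0.57,0,0,0,-0.15,1]
    - [-0.13,-0.7,0,0,0,-0.185,1]
    - [-0.145,-0.77,0,0,0,-0.21,1]
    - [-0.15,-0.8,0,0,0,-0.219,1]
    - [-0.15,-0.8,0,0,0,-0.219,1]
    - [-0.15,-0.8,0,0,0,-0.219,1]

```text
time: 13.45
tool_pos: [0.4931, -0.1439, 0.1509]
tcp_rot: [-1.296, -2.861, -0.0]
wrist_force: [0.3, 0.1, -2.3]
width: 0.686
grip_force: 64.8
```

Request:
servo_tool:
  series:
    - [-0.007,-0.04,-0.007,0.005,0.0045,0,1]
    - [-0.02,-0.13,-0.02,0.016,0.014,0,1]
    - [-0.04,-0.25,-0.04,0.03,0.027,0,1]
    - [-0.06,-0.38,-0.06,0.046,0.041,0,1]
    - [-0.08,-0.51,-0.08,0.063,0.055,0,1]
    - [-0.1,-0.63,-0.1,0.078,0.068,0,1]
    - [-0.12,-0.74,-0.12,0.091,0.08,0,1]
    - [-0.13,-0.81,-0.13,0.1,0.088,0,1]
    - [-0.136,-0.845,-0.135,0.104,0.092,0,1]
    - [-0.136,-0.845,-0.135,0.104,0.092,0,1]
    - [-0.136,-0.845,-0.135,0.104,0.092,0,1]
    - [-0.136,-0.845,-0.135,0.104,0.092,0,1]
    - [-0.136,-0.845,-0.135,0.104,0.092,0,1]

```text
time: 14.75
tool_pos: [0.4729, -0.2701, 0.1313]
tcp_rot: [-1.128, -2.49, -0.247]
wrist_force: [-0.0, 0.2, -1.9]
width: 0.687
grip_force: 64.8
```

```bash
python3 - <<'E'
from h import *
from scipy.spatial.transform import Rotation as Ro
s=bot.read_state(); R=Ro.from_rotvec(s["tcp_rot"]).as_matrix()
print(s["time"],s["tool_pos"],s["width"],s["grip_force"],s["wrist_force"]); print(R.round(3),s["joint_vel"].round(3))
d=np.array([np.cos(-.8496),np.sin(-.8496),0]); c,n=np.cos(.4363),np.sin(.4363); z=d*n+np.array([0,0,c]); x=d*c-np.array([0,0,n])
print("ang z,x",np.arccos(-R[:,2]@z),np.arccos(abs(R[:,0]@x)))
tc=s["tool_pos"]-.010*R[:,2]; print("tray centre est",tc, tc-[.4755,-.274,.14])
P=np.array([.4755,-.274,.14]); y=np.cross(z,x)
tiles=[]
for cam in("scene","side"):
    im=bot.read_camera(cam)[:,:,::-1].copy(); i=bot.camera_info(cam)
    r=bot.mark_of("tray_center",cam); print(cam,[(q["score"],q["at"][1]*640,q["at"][0]*400) for q in r[:1]],"want",proj(i,[P]))
    u,v=proj(i,[P])[0].astype(int); tiles.append(cv2.resize(im[max(v-95,0):max(v-95,0)+190,max(u-110,0):max(u-110,0)+220],(400,345)))
cv2.imwrite("pics/end.png",np.hstack(tiles))
w=bot.read_camera("wrist"); cv2.imwrite("pics/wend.png",w[:,:,::-1])
E
```

```text
14.75 [ 0.47289952 -0.27013075  0.1313285 ] 0.686886257427639 64.83950078487396 [-0.01906483  0.24469037 -1.85699054]
[[-0.598  0.751 -0.28 ]
 [ 0.682  0.66   0.316]
 [ 0.422 -0.002 -0.907]] [-0.     0.    -0.003 -0.003  0.002 -0.   ]
ang z,x 0.0017097021696131506 0.0014981176497619502
tray centre est [ 0.47569496 -0.27328864  0.14039565] [0.00019496 0.00071136 0.00039565]
scene [(0.63, 163.584, 217.07999999999998)] want [[162.70090717 214.91847315]]
side [(0.92, 382.08, 112.00000000000001)] want [[385.82585443 112.0987414 ]]
```

View pics/end.png

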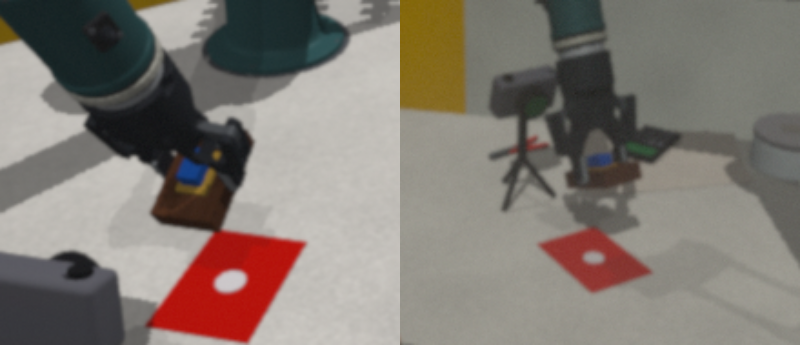

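View pics/wend.png

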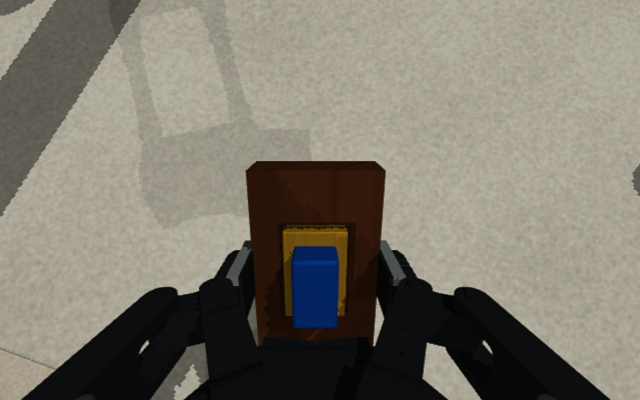

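The tray is held above the dot, tipped towards the camera and clear of it. In the wrist view the brooch is seated, with its stone at (316,287). Handing in.

```bash
python3 -c "
from workcell import bot
print(bot.finish_job())"
```

```text
the job is handed in; nothing more can be done
None
```

The job is handed in. The brooch is seated in the tray's pocket, and the tray is held still over the white dot, tipped 25° towards the camera. By my measurements its centre is about 1 mm from the target; the hand-in returned no verdict.

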